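# Put the bottle roller into its slow gear

## Task

Set the bottle roller to slow: push its gear lever through the gate, out of the middle slot, along the cross channel and fully home into the corner slot whose tag has the single bar, without running it home in any other slot on the way. Only push the knob with the outside of the fingers, never take it between them, and leave the sample bottle and the beaker beside the machine where they stand.

Things in the scene. Friction and masses are not known exactly. Their poses are not given: they have to be found in the camera images.
- roller: Fixed bottle roller: grey gearbox 196 x 146 mm with an aluminium gate plate on top (196 x 150 mm, centred, top 113 mm above the bench); behind it two black rollers carrying a bottle (to x = +250 mm, up to 130 mm high). Origin: on the bench under the middle of the gate. x points to the rollers, away from the robot (yaw up to 0.25 rad), y left, z up.
- gate (a point): Middle of the gate at the plate's top, 113 mm above the bench. In roller axes: a cross channel (neutral) along y at x = 0, crossed by three slots along x at y = -32, 0, +32 mm, each from x = -34 to +34 mm, all 16 mm wide, cut in the plate. The 10 mm lever stem can change slots only along the cross channel. Tongues between slots have round noses.
- knob (a point): Centre of the lever's black ball knob, 32 mm across, 150 mm above its pivot (on the roller's z axis, 20 mm up). In roller axes, mm: mid neutral (0, 0, 170), outer neutral (0, +-51, 161), home in a corner (+-41, +-51, 155). Starts 30 to 44 mm towards the robot in the middle slot. Stays where left (friction about 1 N at the knob, no spring).
- shift (a joint): Fore-and-aft lever angle, rad: 0 neutral, negative = near slots (towards the robot), positive = far slots, stops +-0.295. Knob x in the roller's frame = 0.150 cos(select) sin(shift).
- select (a joint): Sideways lever angle, rad: 0 middle slot, positive = left (roller +y), negative = right, outer slots at +-0.345, stops +-0.365. Knob y in the roller's frame = 0.150 sin(select).
- tag_one: Wanted corner: tag with ONE raised black bar (26 x 5 mm, along x). The slot end beside it is the one to use; the knob, fully home, is 39 mm in plan from the tag's origin. White plate 34 x 40 x 3 mm flat on the gate plate, at one of the four corners (roller x = +-80, y = +-52 mm; which corner varies). Origin: centre of its underside.
- tag_two: Tag with two parallel raised black bars; not wanted. White plate 34 x 40 x 3 mm flat on the gate plate, at one of the four corners (roller x = +-80, y = +-52 mm; which corner varies). Origin: centre of its underside.
- tag_three: Tag with three parallel raised black bars; not wanted. White plate 34 x 40 x 3 mm flat on the gate plate, at one of the four corners (roller x = +-80, y = +-52 mm; which corner varies). Origin: centre of its underside.
- tag_disc: Tag with one raised black disc 23 mm across; not wanted. White plate 34 x 40 x 3 mm flat on the gate plate, at one of the four corners (roller x = +-80, y = +-52 mm; which corner varies). Origin: centre of its underside.
- bottle_left: Loose white sample bottle with black cap, 37 mm diameter, 81 mm high, standing on the bench left of the gearbox; a bystander. Origin: centre of its underside.
- beaker: Loose clear 46 mm beaker, 56 mm high, standing on the bench right of the gearbox; a bystander. Origin: centre of its underside.

How it is judged:
At the end, for the whole second after the job is handed in: The lever rests in the corner slot beside the single-bar tag, its knob less than 47 mm in plan from the tag's origin (39 mm when fully home, so within about 8 mm of home), and the lever is still (horizontal distance between knob and tag_one below 0.047 m and velocity of joint shift between -0.05 and 0.05 rad/s and velocity of joint select between -0.05 and 0.05 rad/s); the robot touches nothing.
It fails at once if the lever is run home into another corner slot or into the far end of the middle slot (horizontal distance between knob and tag_two below 0.047 m or horizontal distance between knob and tag_three below 0.047 m or horizontal distance between knob and tag_disc below 0.047 m or (x of knob in the frame of roller above 0.034 m and y of knob in the frame of roller between -0.02 and 0.02 m)).
It fails at once if the knob is taken between the fingers (horizontal distance between the grasp point and knob below 0.012 m and z of the grasp point in the frame of roller below 0.19 m).
It fails at once if the sample bottle or the beaker is moved by more than 15 mm or lifted (distance of any of bottle_left, beaker from where it was at the start of the episode above 0.015 m).
It also fails if it takes over 64 s, if anything falls off the work surface, if the arm or the gripper's body presses on something with over 40 N, if the wrist force passes 120 N, or if a joint passes its speed limit or range.

## Robot

A 7-joint arm with a two-finger parallel gripper is mounted at the origin on a cart in front of the work surface, level with it; the furniture and walls round the work are solid. World frame = base frame: x ahead of the robot, y to its left, z up, the work surface at z = 0. Lengths are in m, angles in rad, forces in N, time in s.
With the tool pointing down it reaches from about 0.4 to 0.85 m from the base axis. Payload 4.5 kg.
Tool frame: the origin (TCP) lies at the very end of the fingers, on their centre line; the grasp point (between the pads) lies 19 mm behind it; y points along the fingers, x is the direction in which the jaws open and shut, and the axes are right-handed (so a half turn about y gives the same grasp; the last joint's range is limited). The gripper opens to 88 mm and grips with 3 to 60 N. Pads are 18 mm wide; open, the fingers measure 123 mm over their backs; the gripper's body (75 mm by 187 mm) begins 45 mm behind the grasp point.
Start: joints at [-1.171, 0.689, -0.195, 1.565, 0.157, 0.902, -0.215], TCP at [0.224, 0.584, 0.239] pointing down, gripper open.
Joint ranges: [-3.01, 3.01], [-0.46, 2.08], [-1.47, 1.51], [0.13, 2.56], [-1, 4.14], [0.04, 2.09], [-2.66, 2.66]. Speed limits (rad/s): [2.57, 2.57, 3.14, 3.14, 3.14, 3.14, 3.14].

## Interface

Orientations are given as a unit quaternion [x, y, z, w].
In Python, from plant import r gives the robot as it stands.
- The arm moves only by the shell command python3 -m inch 'ROWS' [OPENING] [FORCE]. ROWS is JSON, a list of rows, each a list of 6 numbers: the shift along the tool's x, y, z in mm, then the turn, a rotation vector about the tool's x, y, z in rad. In form: [[x, y, z, ax, ay, az], ...]. A call has 1 to 12 rows; each row shifts and turns the commanded pose from where the row before left it, along the tool's axes as they then stand; what a row does not reach is not made up. A row lasts 1/12 s, in which the tool goes at most 41.7 mm and 7.16 degrees, less where a joint would pass 70% of its speed; a pose out of reach is approached as far as the arm can. A call is refused whole if a number of a shift passes 41.7 or a number of a turn 0.125, either way. A call with a gripper value outside its range is refused whole. OPENING is the finger opening in mm, from 0 to 88.1, set as the call begins (- or left out, the last holds). The fingers move at their own pace and stop on an object; FORCE is the grip in N (left out, the last holds). Time passes only in rows, so rows that do not move let the fingers close. It gives the time, the measured TCP pose, the force and the opening at its end, in the units of the state.
- r.get_state(): the state, without advancing time (a new reading comes with each control period).
- r.snapshot(name): name is "scene" or "side" or "wrist"; returns a dict with "img" (400x640x3 uint8, red, green, blue), "range_z" (400x640 float32, m along the optical axis (not along the pixel's ray), 0 where there is no reading), "mtx" (3x3 intrinsics, pixels), "camera_from_world" (4x4, takes a point from world to camera coordinates); the wrist camera has in their place "tool_from_camera" (4x4, takes a point from camera to tool coordinates, whose origin is the TCP and whose axes are the tool frame's). Camera axes: x right, y down, z forward; pixel columns grow to the right and rows downward; lengths in m; the calibration is good to about 2 mm. A picture is of the moment at which its call begins: read the wrist's pose just before it.
- r.finish_job(): hands the job in, once; it reports no verdict.
The state is a dict: "clock": time; "q": joint angles; "qd": joint speeds; "joint_torque": joint torques, N m; "tool_pos": TCP position; "eef_rot": TCP orientation; "contact_force": force on the tool from outside, world axes, zero at the start; "moment": the same for the moment, N m; "opening": opening from 0.0 (shut) to 1.0 (fully open).
Only numpy, scipy, OpenCV 4.12 (cv2) and the standard library are available. Lean on these libraries where they do the work, as an engineer would, in place of code of your own. Each camera call takes 0.05 s, during which the arm holds its last target.

## Working session

There is one attempt and no reset: what is moved stays moved. The work goes in short steps, Python scripts to look and compute and a shell command to move; the robot and the scene stay as the last step left them, time stands still between calls to the robot, and variables do not carry over. Pictures are saved under pics/ and viewed, and the job is handed in when it is done.

```bash
ls; mkdir -p pics
python3 - <<'E'
from plant import r
import cv2
print(r.get_state())
for n in("scene","side","wrist"):
    s=r.snapshot(n); cv2.imwrite(f"pics/{n}0.png",s["img"][:,:,::-1])
    print(n,s["mtx"].tolist(),s.get("camera_from_world",s.get("tool_from_camera")).round(4).tolist())
E
```

```text
pics
{'clock': 0.0, 'q': array([-1.1711834 ,  0.69001988, -0.19449375,  1.56631555,  0.15731858,
        0.90249869, -0.21509816]), 'qd': array([-1.20035547e-06, -4.99811371e-04, -1.96566070e-05,  5.68480523e-04,
       -1.86292052e-04, -7.10900937e-04,  7.96878252e-04]), 'joint_torque': array([ 2.46699465e-04, -5.27553570e+01, -1.26704648e+00, -1.53425878e+01,
       -5.27663436e-02,  6.70986497e-03,  1.62631868e-04]), 'tool_pos': array([0.22340591, 0.58304182, 0.23789471]), 'eef_rot': array([ 0.58300251,  0.4002328 , -0.40124355, -0.58217299]), 'contact_force': array([0.13487761, 0.257047  , 0.38660673]), 'moment': array([-0.07982006, -0.03146397,  0.00133838]), 'opening': 1.003859406734417}
scene [[478.33697021892453, 0.0, 326.4451972452312], [0.0, 478.33697021892453, 206.90647456109164], [0.0, 0.0, 1.0]] [[0.7551, -0.6556, 0.0055, -0.5017], [-0.4677, -0.5445, -0.6963, 0.2976], [0.4595, 0.5232, -0.7178, 0.7865], [0.0, 0.0, 0.0, 1.0]]
side [[467.58183793542116, 0.0, 317.8813936859705], [0.0, 467.58183793542116, 200.48014877909017], [0.0, 0.0, 1.0]] [[0.997, -0.077, -0.0053, -0.5787], [-0.0453, -0.5286, -0.8477, 0.1123], [0.0625, 0.8454, -0.5305, 0.9285], [0.0, 0.0, 0.0, 1.0]]
wrist [[302.8736512602677, 0.0, 320.1486140208893], [0.0, 302.8736512602677, 203.7092887129138], [0.0, 0.0, 1.0]] [[1.0, 0.0011, -0.0006, 0.001], [0.0008, -0.2549, 0.967, -0.1456], [0.0009, -0.967, -0.2549, 0.0651], [0.0, 0.0, 0.0, 1.0]]
```

View pics/scene0.png

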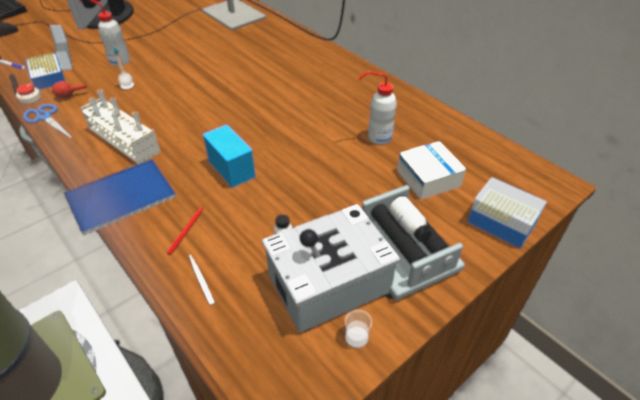

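View pics/side0.png

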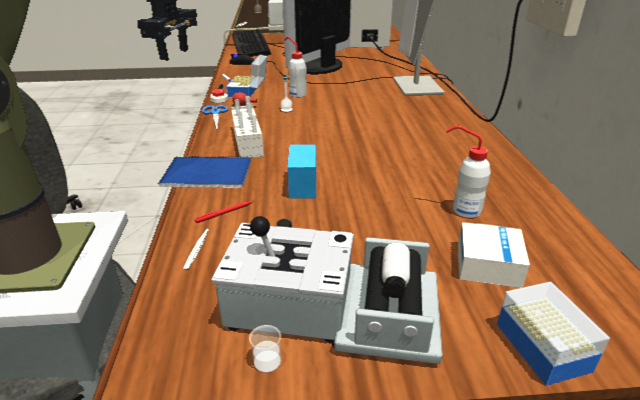

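View pics/wrist0.png

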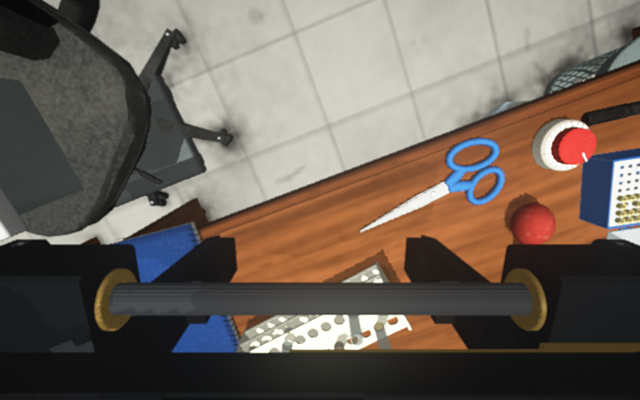

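Run:
```python
import cv2
a=cv2.imread("pics/scene0.png")[190:350,250:410]; b=cv2.imread("pics/side0.png")[205:315,205:365]
cv2.imwrite("pics/c1.png",cv2.resize(a,(800,600) if 0 else (600,600),interpolation=cv2.INTER_CUBIC))
cv2.imwrite("pics/c2.png",cv2.resize(b,(800,550),interpolation=cv2.INTER_CUBIC))
```

```text
(no output)
```

View pics/c1.png

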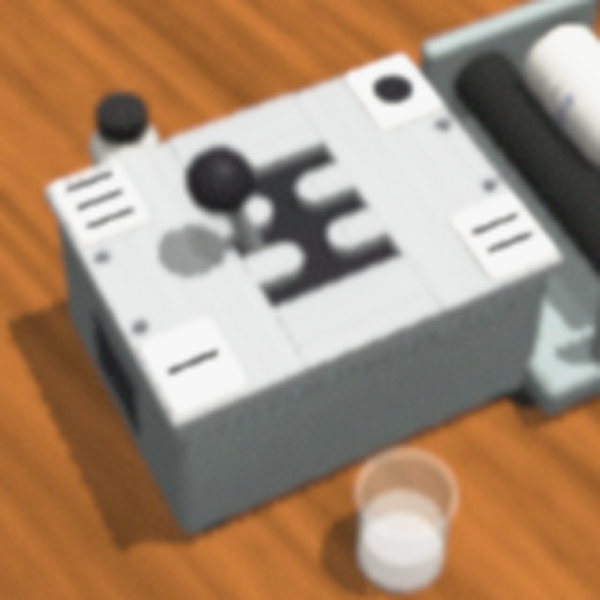

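View pics/c2.png

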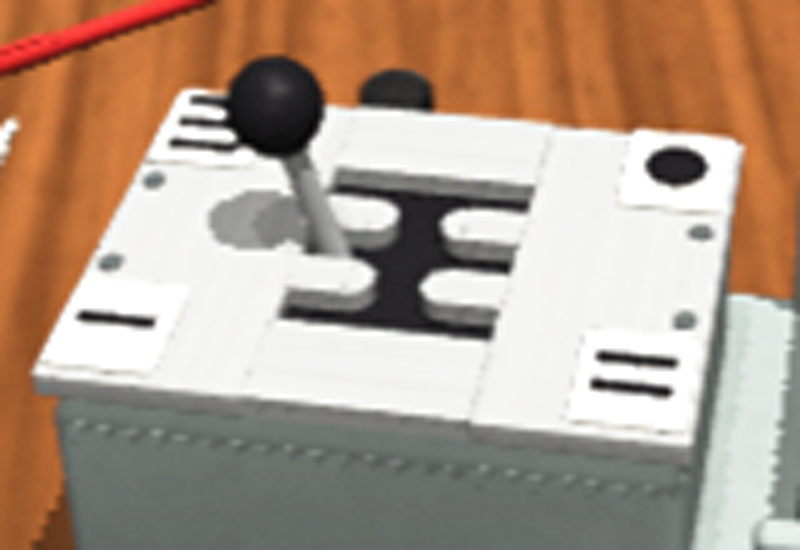

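Scene crop: the single-bar tag is at crop (193,361), the near right corner. Two bars are far right, three bars near left, the disc far left. The knob is at (219,180), near-middle. Next I'll triangulate these.

```bash
cat > h.py <<'E'
import numpy as np, cv2
from plant import r
from scipy.spatial.transform import Rotation as R
def P(s): return s["mtx"]@s["camera_from_world"][:3]
def tri(Pa,Pb,a,b):
    X=cv2.triangulatePoints(Pa,Pb,np.array(a,float).reshape(2,1),np.array(b,float).reshape(2,1));return (X[:3]/X[3]).ravel()
def st():
    s=r.get_state(); print(round(s["clock"],2),s["tool_pos"].round(4),R.from_quat(s["eef_rot"]).as_matrix().round(3).tolist(),"F",s["contact_force"].round(1)); return s
E
python3 - <<'E'
from h import *
a=r.snapshot("scene");b=r.snapshot("side")
A=P(a);B=P(b)
sc=dict(one=(193,361),two=(502,234),three=(100,200),disc=(393,88),knob=(219,180))
sd=dict(one=(116,319),two=(634,371),three=(202,123),disc=(677,166),knob=(276,106))
off={'one':(-80,-52),'two':(80,-52),'three':(-80,52),'disc':(80,52)}
W={}
for k in sc:
    u=np.array(sc[k])/3.75+[250,190]; v=np.array(sd[k])/5+[205,205]
    W[k]=tri(A,B,u-.4,v-.4); print(k,W[k].round(4))
ks=list(off); p=np.array([W[k][:2] for k in ks]); q=np.array([off[k] for k in ks])/1000
M,_,=cv2.estimateAffinePartial2D(q,p)[:2]; yaw=np.arctan2(M[1,0],M[0,0]); print(M,yaw,np.hypot(M[0,0],M[1,0]))
c=p.mean(0);U,S,Vt=np.linalg.svd((p-c).T@q);Rm=U@Vt;yaw=np.arctan2(Rm[1,0],Rm[0,0]);print("pose",c,yaw)
print("res",((p-c)@Rm-q).round(4).tolist())
print("knob in roller",((W['knob'][:2]-c)@Rm).round(4))
for n,l in(("home",(-.041,-.051)),("outer",(0,-.051)),("mid",(0,0)),("botl",(-.1,0))):print(n,c+Rm@np.array(l))
st()
E
```

```text
one [ 0.4265 -0.2091  0.1174]
two [ 0.5815 -0.2473  0.1177]
three [ 0.4482 -0.1124  0.1216]
disc [ 0.6067 -0.1461  0.1175]
knob [ 0.4773 -0.1672  0.1642]
[[ 0.9713755   0.22485316  0.51575696]
 [-0.22485316  0.9713755  -0.1787564 ]] -0.22747275608484407 0.9970603291357235
pose [ 0.51575696 -0.1787564 ] -0.22747278469846438
res [[-0.0001, 0.0023], [-0.0004, 0.0], [-0.0008, -0.0026], [0.0013, 0.0003]]
knob in roller [-0.0401  0.0026]
home [ 0.46431182 -0.21919645]
outer [ 0.50425564 -0.22844261]
mid [ 0.51575696 -0.1787564 ]
botl [ 0.41833302 -0.15620479]
0.25 [0.2234 0.5834 0.2383] [[0.358, -0.0, -0.934], [0.934, -0.001, 0.358], [-0.001, -1.0, -0.0]] F [-1.1 -0.   0.4]
```

```bash
python3 -m inch '[[0,-10,0,0,-0.046,0],[0,-10,0,0,-0.046,0],[0,0,0,0,-0.046,0],[-25,0,-28,0,0,0],[-25,0,-28,0,0,0],[-25,0,-28,0,0,0],[-25,0,-28,0,0,0],[-25,0,-28,0,0,0]]' 0 20
cat >> h.py <<'E'
C=np.array([.5158,-.1788]);YAW=-.2275
RM=np.array([[np.cos(YAW),-np.sin(YAW)],[np.sin(YAW),np.cos(YAW)]])
def rs():
    s=r.get_state();m=R.from_quat(s["eef_rot"]).as_matrix()
    print("t",round(s["clock"],2),"roller xyz mm",((s["tool_pos"][:2]-C)@RM*1000).round(1),round(s["tool_pos"][2]*1000,1),"toolx ang err",round(np.arctan2(m[1,0],m[0,0])-YAW-np.pi/2,3),"down",m[:,1].round(3),"q",s["q"].round(2),"F",s["contact_force"].round(1),s["opening"].round(2));return s
E
python3 -c "
from h import *
rs()"
```

```text
clock: 0.92
tool_pos: [0.3324, 0.4287, 0.2587]
eef_rot: [0.554, 0.44, -0.44, -0.553]
contact_force: [0.9, -0.7, -0.2]
opening: 0.417Traceback (most recent call last):
  File "<string>", line 3, in <module>
    rs()
    ~~^^
  File "h.py", line 13, in rs
    print("t",round(s["clock"],2),"roller xyz mm",((s["tool_pos"][:2]-C)@RM*1000).round(1),round(s["tool_pos"][2]*1000,1),"toolx ang err",round(np.arctan2(m[1,0],m[0,0])-YAW-np.pi/2,3),"down",m[:,1].round(3),"q",s["q"].round(2),"F",s["contact_force"].round(1),s["opening"].round(2));return s
                                                                                                                                                                                                                                                                    ^^^^^^^^^^^^^^^^^^
AttributeError: 'float' object has no attribute 'round'
```

```bash
sed -i 's/s\["opening"\].round(2)/round(s["opening"],2)/' h.py; python3 -m inch '[[-25,0,-28,0,0,0],[-25,0,-28,0,0,0],[-25,0,-28,0,0,0],[-25,0,-28,0,0,0],[-25,0,-28,0,0,0],[-25,0,-28,0,0,0],[0,0,0,0,0,0],[0,0,0,0,0,0]]'
python3 -c "
from h import *
rs()"
```

```text
clock: 1.58
tool_pos: [0.463, 0.2435, 0.2586]
eef_rot: [0.555, 0.438, -0.438, -0.555]
contact_force: [-0.1, 0.1, -0.6]
opening: 0.005
t 1.58 roller xyz mm [-146.7  399.5] 258.6 toolx ang err -0.006 down [ 0.    -0.001 -1.   ] q [-0.4   0.54 -0.28  1.84  0.2   0.79  0.56] F [-0.1  0.1 -0.6] 0.0
```

Now to x=-95, y=0.

```bash
python3 -m inch '[[-36,0,-5,0,0,0],[-36,0,-5,0,0,0],[-36,0,-5,0,0,0],[-36,0,-5,0,0,0],[-36,0,-5,0,0,0],[-36,0,-5,0,0,0],[-36,0,-5,0,0,0],[-36,0,-5,0,0,0],[-36,0,-5,0,0,0],[-36,0,-5,0,0,0],[-38,0,0,0,0,0],[0,0,0,0,0,0]]'
python3 - <<'E'
from h import *
rs()
for n in("side","wrist"): cv2.imwrite(f"pics/{n}1.png",r.snapshot(n)["img"][:,:,::-1])
E
```

```text
clock: 2.58
tool_pos: [0.4182, -0.1595, 0.2584]
eef_rot: [0.556, 0.436, -0.438, -0.555]
contact_force: [0.7, -0.0, 0.1]
opening: 0.009
t 2.58 roller xyz mm [-99.5  -3.2] 258.4 toolx ang err -0.01 down [-0.002 -0.003 -1.   ] q [ 0.47  0.44 -0.3   2.05  0.21  0.68  1.36] F [ 0.7 -0.   0.1] 0.01
```

View pics/side1.png

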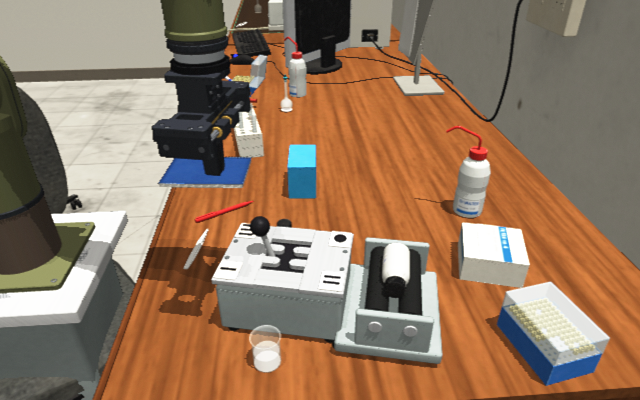

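View pics/wrist1.png

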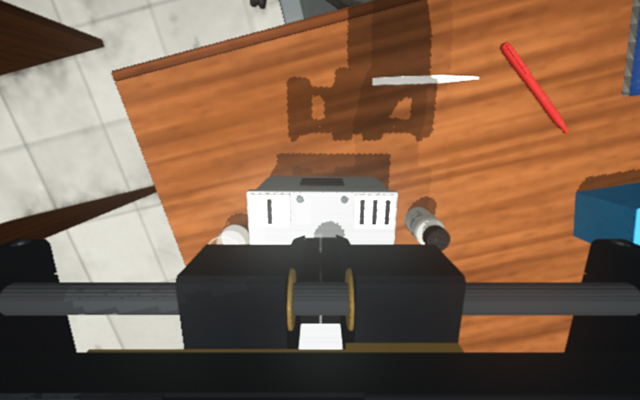

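```bash
python3 -m inch '[[3,30,0,0,0,0],[0,30,0,0,0,0],[0,30,0,0,0,0],[0,28,0,0,0,0],[0,0,0,0,0,0],[0,0,0,0,0,0]]'
python3 - <<'E'
from h import *
rs()
s=r.snapshot("side");cv2.imwrite("pics/s2.png",cv2.resize(s["img"][110:320,120:400,::-1],(800,600),interpolation=cv2.INTER_CUBIC))
E
```

```text
clock: 3.18
tool_pos: [0.4211, -0.1473, 0.1403]
eef_rot: [-0.552, -0.441, 0.441, 0.554]
contact_force: [0.3, 1.0, 0.6]
opening: 0.007
t 3.18 roller xyz mm [-99.4   9.4] 140.3 toolx ang err 0.004 down [-0.002  0.002 -1.   ] q [ 0.35  0.65 -0.19  2.18  0.34  0.34  1.23] F [0.3 1.  0.6] 0.01
```

View pics/s2.png

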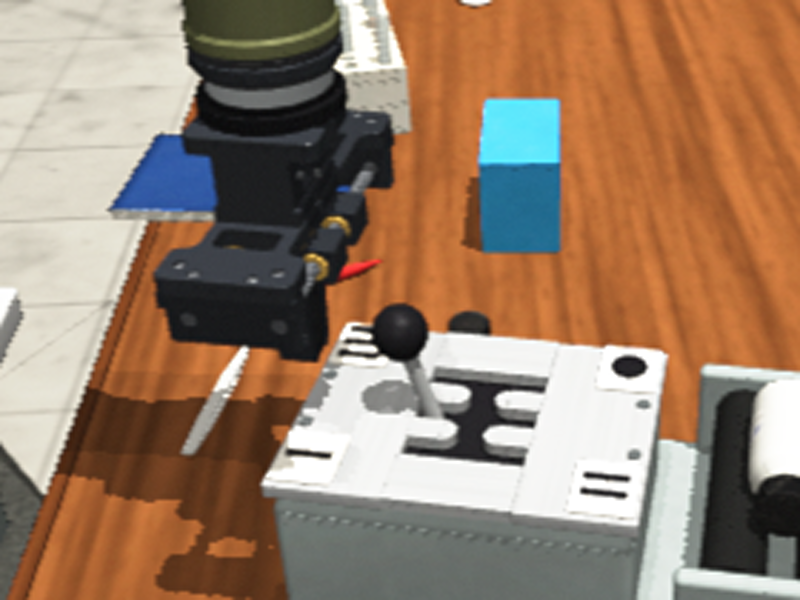

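```bash
python3 -m inch '[[-4,0,-5,0,0,0],[-4,0,-5,0,0,0],[0,0,-5,0,0,0],[0,0,-3,0,0,0],[0,0,0,0,0,0],[0,0,0,0,0,0],[0,0,0,0,0,0]]'
python3 - <<'E'
from h import *
rs()
s=r.snapshot("side");cv2.imwrite("pics/s3.png",cv2.resize(s["img"][160:300,170:380,::-1],(800,533),interpolation=cv2.INTER_CUBIC))
s=r.snapshot("scene");cv2.imwrite("pics/c3.png",cv2.resize(s["img"][190:350,230:430,::-1],(750,600),interpolation=cv2.INTER_CUBIC))
E
```

```text
clock: 3.82
tool_pos: [0.4365, -0.1617, 0.1408]
eef_rot: [-0.554, -0.44, 0.44, 0.554]
contact_force: [-0.4, -0.5, -0.5]
opening: 0.008
t 3.82 roller xyz mm [-81.1  -1.2] 140.8 toolx ang err -0.0 down [-0.  0. -1.] q [ 0.38  0.66 -0.2   2.13  0.34  0.38  1.25] F [-0.4 -0.5 -0.5] 0.01
```

View pics/s3.png

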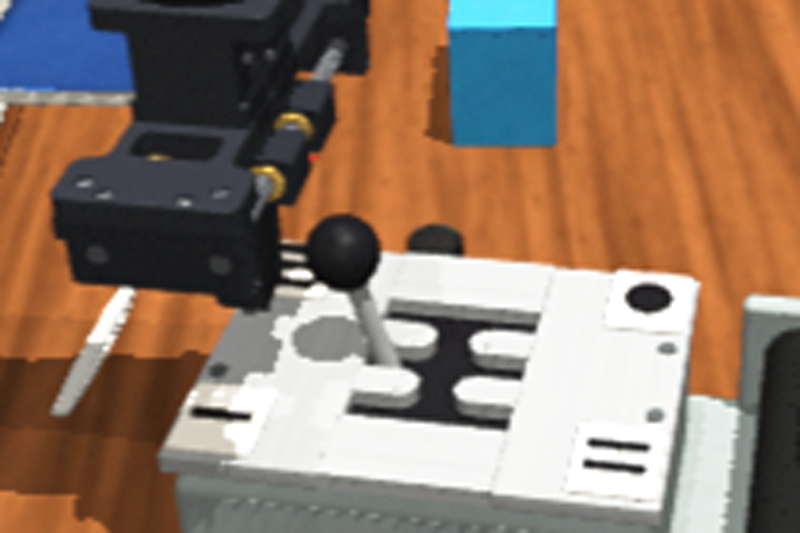

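View pics/c3.png

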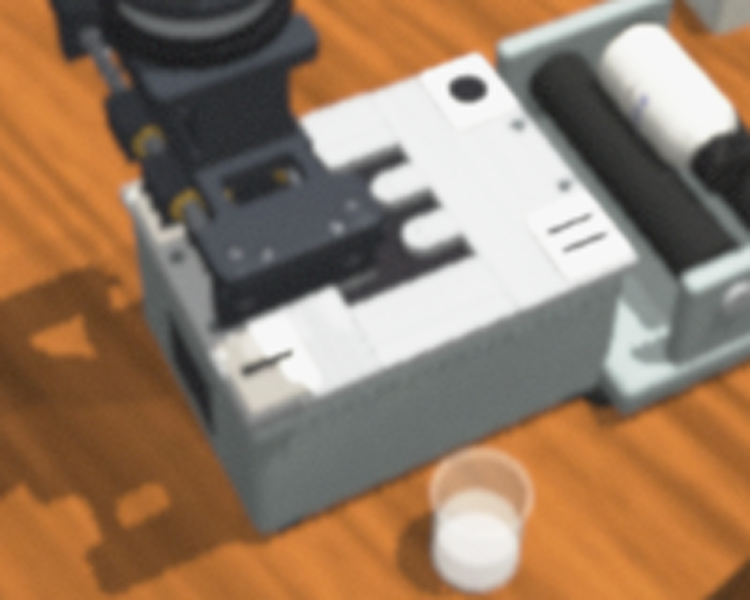

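```bash
python3 -m inch '[[0,0,-5,0,0,0],[0,0,-5,0,0,0],[0,0,-5,0,0,0],[0,0,-5,0,0,0],[0,0,-5,0,0,0],[0,0,-5,0,0,0],[0,0,-5,0,0,0],[0,0,-5,0,0,0],[0,0,-5,0,0,0],[0,0,-3,0,0,0],[0,0,0,0,0,0],[0,0,0,0,0,0]]'
python3 - <<'E'
from h import *
rs()
s=r.snapshot("side");cv2.imwrite("pics/s4.png",cv2.resize(s["img"][160:300,170:380,::-1],(800,533),interpolation=cv2.INTER_CUBIC))
E
```

```text
clock: 4.92
tool_pos: [0.484, -0.1726, 0.1407]
eef_rot: [0.554, 0.44, -0.44, -0.553]
contact_force: [-0.6, 0.8, -0.2]
opening: 0.003
t 4.92 roller xyz mm [-32.4  -1.2] 140.7 toolx ang err -0.0 down [ 0.001  0.    -1.   ] q [ 0.39  0.7  -0.23  1.99  0.32  0.48  1.28] F [-0.6  0.8 -0.2] 0.0
```

View pics/s4.png

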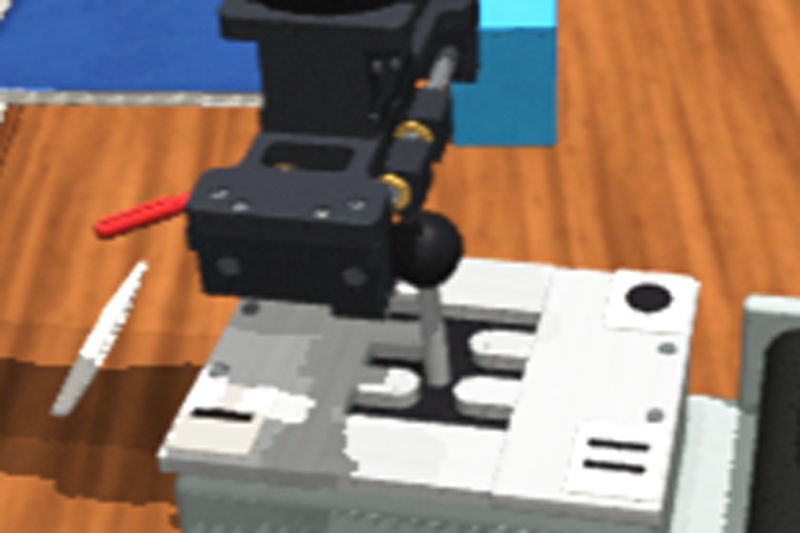

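```bash
cat >> h.py <<'E'
def ray(s,uv,z):
    T=np.linalg.inv(s["camera_from_world"]);d=T[:3,:3]@np.linalg.inv(s["mtx"])@np.array([uv[0],uv[1],1.]);o=T[:3,3]
    p=o+d*(z-o[2])/d[2];return ((p[:2]-C)@RM*1000).round(1)
def proj(s,x,y,z):
    p=np.r_[C+RM@np.array([x,y])/1000,z/1000,1];q=s["mtx"]@(s["camera_from_world"][:3]@p);return q[:2]/q[2]
E
python3 - <<'E'
from h import *
s=r.snapshot("side")
k=800/210
print(ray(s,(426/k+170,250/k+160),.169))
for x in(-10,-5,0,5):print(x,((proj(s,x,0,169.5)-[170,160])*k).round(0))
E
```

```text
[-4.5  1.9]
-10 [412. 251.]
-5 [424. 252.]
0 [436. 253.]
5 [448. 254.]
```

```bash
python3 -m inch '[[0,0,-2,0,0,0],[0,0,-2,0,0,0],[0,0,0,0,0,0],[0,0,0,0,0,0],[0,0,0,0,0,0]]'
python3 - <<'E'
from h import *
rs()
s=r.snapshot("side");cv2.imwrite("pics/s5.png",cv2.resize(s["img"][200:270,230:335,::-1],(800,533),interpolation=cv2.INTER_CUBIC))
E
```

```text
clock: 5.43
tool_pos: [0.4876, -0.1735, 0.1407]
eef_rot: [0.554, 0.44, -0.44, -0.554]
contact_force: [0.3, -1.1, -0.0]
opening: 0.003
t 5.43 roller xyz mm [-28.7  -1.2] 140.7 toolx ang err -0.0 down [ 0.  0. -1.] q [ 0.39  0.71 -0.23  1.98  0.32  0.49  1.28] F [ 0.3 -1.1 -0. ] 0.0
```

View pics/s5.png

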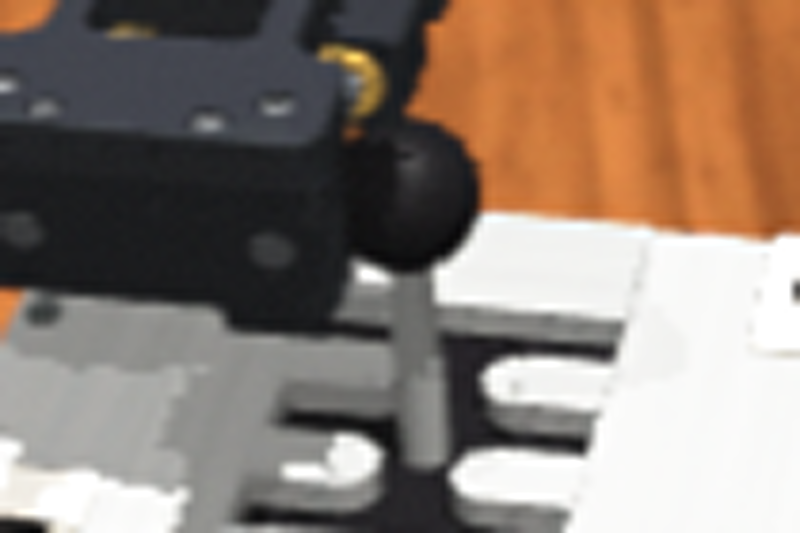

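```bash
python3 -m inch '[[0,0,10,0,0,0],[0,0,12,0,0,0],[15,0,0,0,0,0],[20,0,0,0,0,0],[20,0,0,0,0,0],[0,0,0,0,0,0],[0,0,-15,0,0,0],[0,0,-18,0,0,0],[0,0,-17,0,0,0],[0,0,0,0,0,0],[0,0,0,0,0,0]]'
python3 - <<'E'
from h import *
rs()
s=r.snapshot("side");cv2.imwrite("pics/s6.png",cv2.resize(s["img"][160:300,170:380,::-1],(800,533),interpolation=cv2.INTER_CUBIC))
s=r.snapshot("scene");cv2.imwrite("pics/c6.png",cv2.resize(s["img"][190:350,230:430,::-1],(750,600),interpolation=cv2.INTER_CUBIC))
E
```

```text
clock: 6.4
tool_pos: [0.527, -0.1269, 0.1405]
eef_rot: [0.554, 0.44, -0.44, -0.554]
contact_force: [-0.5, -0.7, 0.0]
opening: 0.002
t 6.4 roller xyz mm [-0.8 53.1] 140.5 toolx ang err -0.001 down [-0. -0. -1.] q [ 0.28  0.73 -0.22  1.91  0.29  0.54  1.21] F [-0.5 -0.7  0. ] 0.0
```

View pics/s6.png

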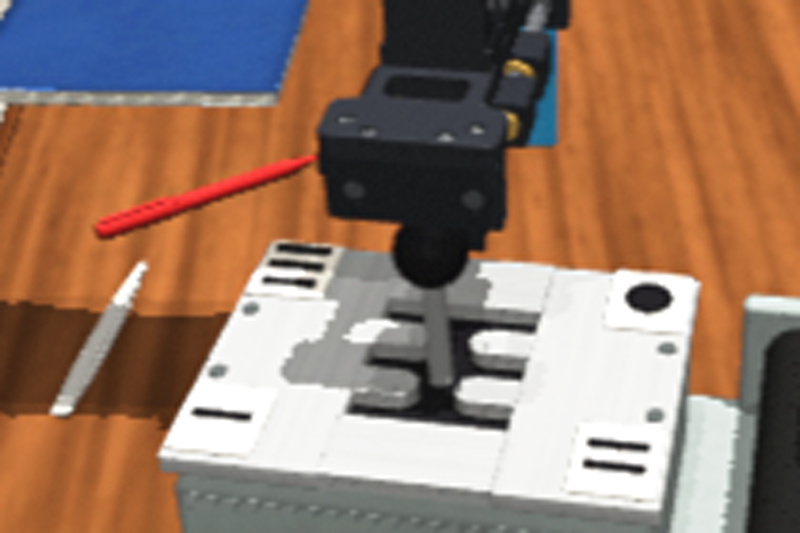

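View pics/c6.png

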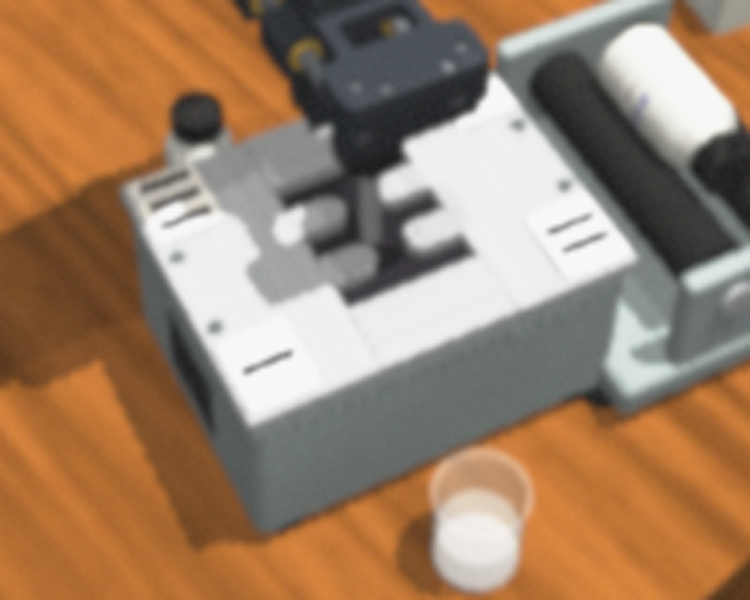

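Lever stands in the cross channel (knob at side-crop (430,252), x about -2). Now I'll push it right.

```bash
python3 -m inch '[[-6,0,0,0,0,0],[-6,0,0,0,0,0],[-6,0,0,0,0,0],[-6,0,0,0,0,0],[-6,0,0,0,0,0],[-6,0,0,0,0,0],[-6,0,0,0,0,0],[-6,0,0,0,0,0],[-6,0,0,0,0,0],[-6,0,0,0,0,0],[0,0,0,0,0,0],[0,0,0,0,0,0]]'
python3 - <<'E'
from h import *
rs()
s=r.snapshot("side");cv2.imwrite("pics/s7.png",cv2.resize(s["img"][180:300,200:360,::-1],(800,600),interpolation=cv2.INTER_CUBIC))
s=r.snapshot("scene");cv2.imwrite("pics/c7.png",cv2.resize(s["img"][190:310,270:430,::-1],(800,600),interpolation=cv2.INTER_CUBIC))
E
```

```text
clock: 7.5
tool_pos: [0.5135, -0.1853, 0.1407]
eef_rot: [0.554, 0.44, -0.44, -0.554]
contact_force: [-0.0, -0.9, 0.3]
opening: 0.003
t 7.5 roller xyz mm [-0.8 -6.9] 140.7 toolx ang err -0.001 down [ 0. -0. -1.] q [ 0.4   0.73 -0.24  1.89  0.31  0.55  1.31] F [-0.  -0.9  0.3] 0.0
```

View pics/s7.png

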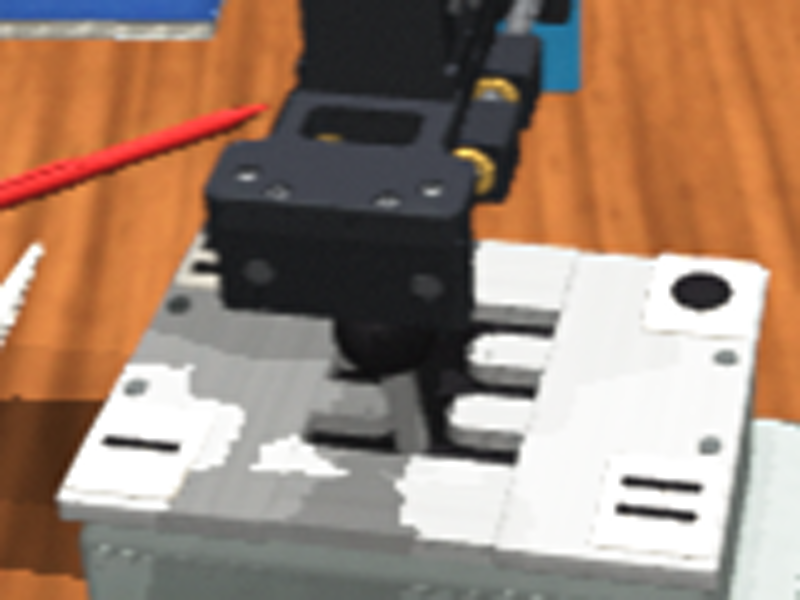

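View pics/c7.png

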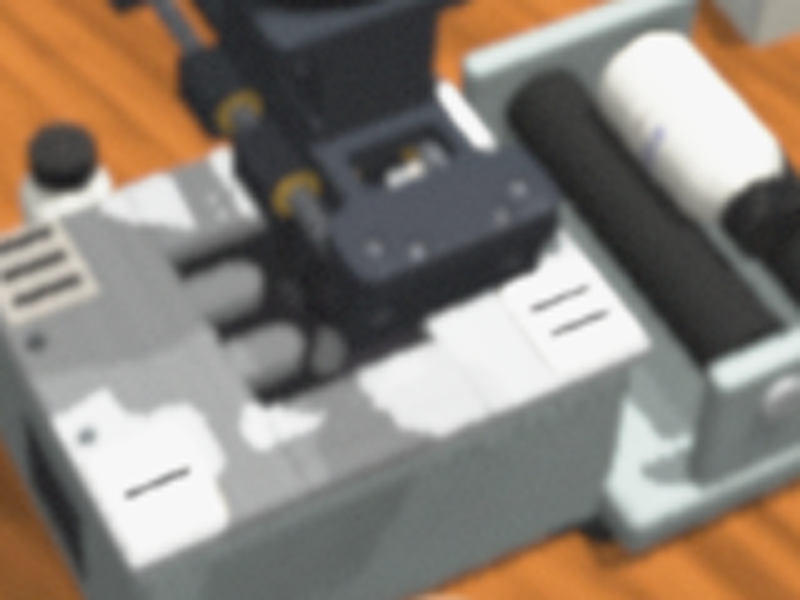

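Run:
```python
from h import *
s=r.snapshot("side")
print(ray(s,(200+384/5,180+327/5),.163))
for x in(-10,-5,0):
  for y in(-35,-40,-45,-51):
    print(x,y,((proj(s,x,y,20+150*np.sqrt(1-(y/150)**2))-[200,180])*5).round(0))
```

```text
[ -3.  -40.4]
-10 -35 [365. 306.]
-10 -40 [361. 320.]
-10 -45 [357. 334.]
-10 -51 [353. 352.]
-5 -35 [381. 308.]
-5 -40 [378. 321.]
-5 -45 [374. 336.]
-5 -51 [370. 354.]
0 -35 [398. 309.]
0 -40 [394. 323.]
0 -45 [391. 337.]
0 -51 [386. 355.]
```

```bash
python3 -m inch '[[-4,0,0,0,0,0],[-4,0,0,0,0,0],[-2,0,0,0,0,0],[0,0,0,0,0,0],[0,0,0,0,0,0],[0,0,0,0,0,0]]'
python3 - <<'E'
from h import *
rs()
s=r.snapshot("side");cv2.imwrite("pics/s8.png",cv2.resize(s["img"][180:300,200:360,::-1],(800,600),interpolation=cv2.INTER_CUBIC))
E
```

```text
clock: 8.15
tool_pos: [0.5112, -0.1945, 0.1407]
eef_rot: [0.554, 0.44, -0.44, -0.554]
contact_force: [-0.8, -0.4, -0.0]
opening: 0.005
t 8.15 roller xyz mm [ -0.9 -16.3] 140.7 toolx ang err -0.0 down [ 0. -0. -1.] q [ 0.42  0.74 -0.24  1.89  0.31  0.55  1.32] F [-0.8 -0.4 -0. ] 0.0
```

View pics/s8.png

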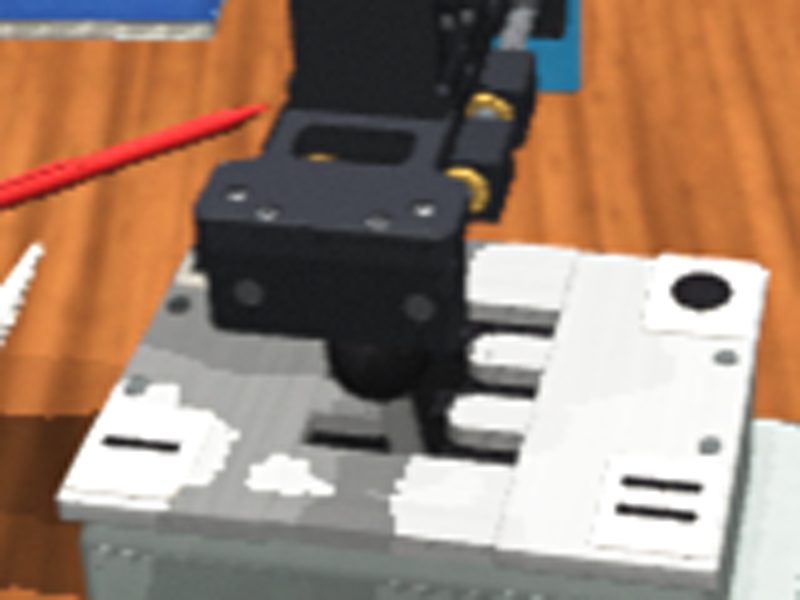

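```bash
python3 -m inch '[[10,0,0,0,0,0],[8,0,0,0,0,0],[0,0,-16,0,0,0],[0,0,-18,0,0,0],[0,0,-18,0,0,0],[0,0,0,0,0,0],[-18,0,0,0,0,0],[-18,0,0,0,0,0],[-17,0,0,0,0,0],[0,0,0,0,0,0],[0,0,0,0,0,0]]'
python3 - <<'E'
from h import *
rs()
s=r.snapshot("side");cv2.imwrite("pics/s9.png",cv2.resize(s["img"][180:300,200:360,::-1],(800,600),interpolation=cv2.INTER_CUBIC))
s=r.snapshot("scene");cv2.imwrite("pics/c9.png",cv2.resize(s["img"][190:310,270:430,::-1],(800,600),interpolation=cv2.INTER_CUBIC))
E
```

```text
clock: 9.12
tool_pos: [0.5533, -0.2398, 0.1405]
eef_rot: [-0.553, -0.44, 0.44, 0.554]
contact_force: [0.9, 0.1, 0.2]
opening: 0.004
t 9.12 roller xyz mm [ 50.3 -51. ] 140.5 toolx ang err -0.001 down [-0.001  0.001 -1.   ] q [ 0.48  0.79 -0.26  1.72  0.3   0.67  1.4 ] F [0.9 0.1 0.2] 0.0
```

View pics/s9.png

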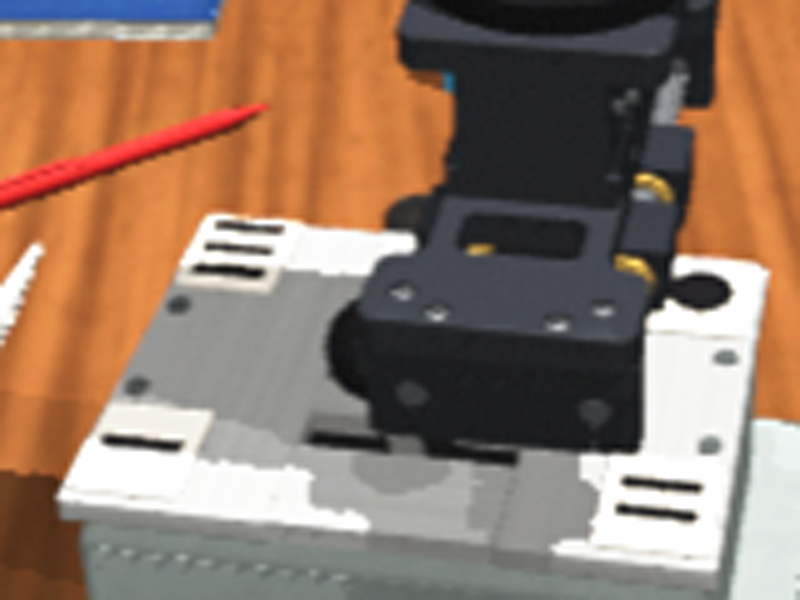

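View pics/c9.png

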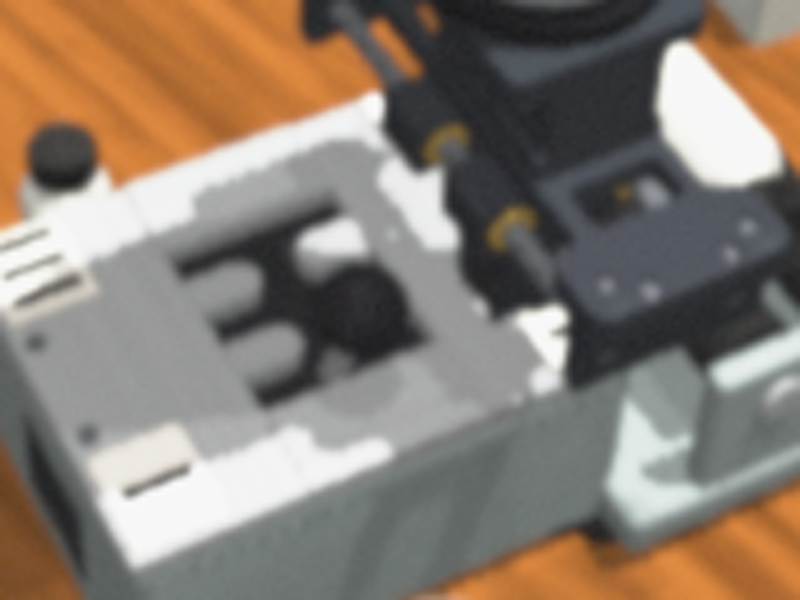

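```bash
python3 -m inch '[[0,0,5,0,0,0],[0,0,5,0,0,0],[0,0,5,0,0,0],[0,0,5,0,0,0],[0,0,5,0,0,0],[0,0,5,0,0,0],[0,0,5,0,0,0],[0,0,5,0,0,0],[0,0,5,0,0,0],[0,0,5,0,0,0],[0,0,5,0,0,0],[0,0,0,0,0,0]]'; python3 -m inch '[[0,0,3,0,0,0],[0,0,0,0,0,0],[0,0,0,0,0,0]]'
python3 - <<'E'
from h import *
rs()
s=r.snapshot("side");cv2.imwrite("pics/s10.png",cv2.resize(s["img"][180:300,200:360,::-1],(800,600),interpolation=cv2.INTER_CUBIC))
s=r.snapshot("scene");cv2.imwrite("pics/c10.png",cv2.resize(s["img"][190:310,270:430,::-1],(800,600),interpolation=cv2.INTER_CUBIC))
E
```

```text
clock: 10.22
tool_pos: [0.499, -0.2275, 0.1405]
eef_rot: [-0.553, -0.44, 0.44, 0.554]
contact_force: [-0.3, -0.2, 0.3]
opening: 0.004
clock: 10.47
tool_pos: [0.4973, -0.2272, 0.1406]
eef_rot: [-0.553, -0.44, 0.44, 0.554]
contact_force: [-0.5, 0.5, -0.4]
opening: 0.004
t 10.47 roller xyz mm [ -7.1 -51.3] 140.6 toolx ang err -0.0 down [-0.  0. -1.] q [ 0.49  0.74 -0.25  1.89  0.32  0.55  1.38] F [-0.5  0.5 -0.4] 0.0
```

View pics/s10.png

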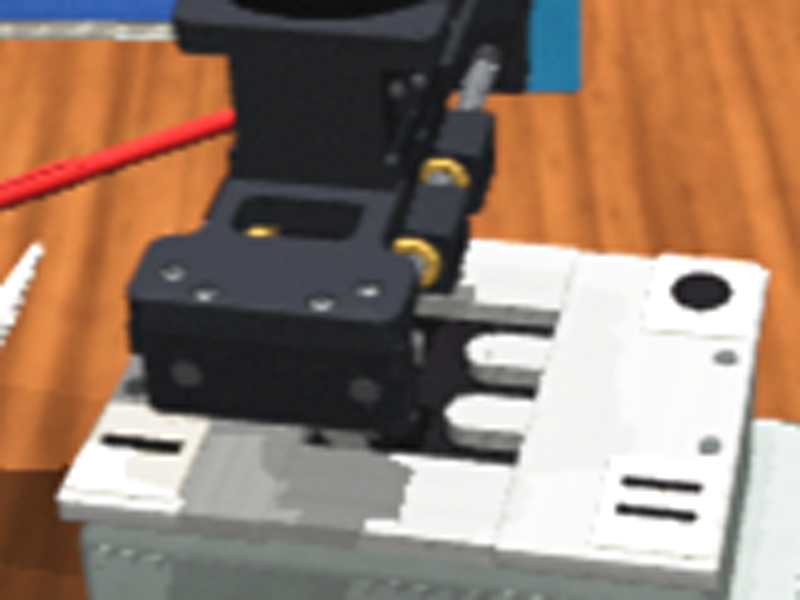

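View pics/c10.png

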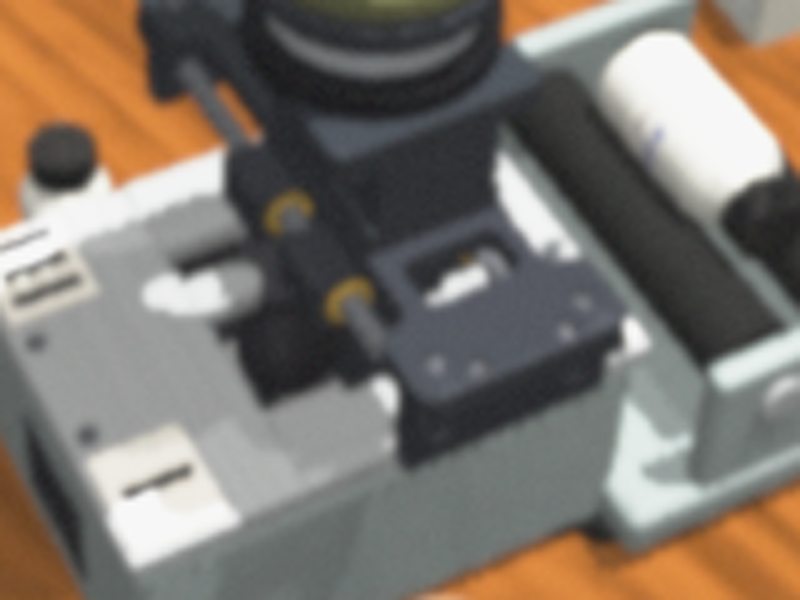

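```bash
for i in 1; do python3 -m inch '[[0,0,2,0,0,0],[0,0,2,0,0,0],[0,0,1,0,0,0],[0,0,0,0,0,0],[0,0,0,0,0,0]]'; python3 -m inch '[[0,0,1,0,0,0],[0,0,1,0,0,0],[0,0,0,0,0,0],[0,0,0,0,0,0]]';done
python3 - <<'E'
from h import *
rs()
E
```

```text
clock: 10.98
tool_pos: [0.4925, -0.2259, 0.1407]
eef_rot: [-0.553, -0.44, 0.44, 0.554]
contact_force: [0.1, 0.2, -0.4]
opening: 0.004
clock: 11.32
tool_pos: [0.4906, -0.2255, 0.1407]
eef_rot: [-0.553, -0.44, 0.44, 0.554]
contact_force: [0.4, 0.2, -0.5]
opening: 0.006
t 11.32 roller xyz mm [-14.  -51.2] 140.7 toolx ang err -0.0 down [-0.  0. -1.] q [ 0.49  0.73 -0.25  1.91  0.32  0.54  1.37] F [ 0.4  0.2 -0.5] 0.01
```

```bash
python3 -m inch '[[0,0,1,0,0,0],[0,0,1,0,0,0],[0,0,0,0,0,0],[0,0,0,0,0,0]]'; python3 -m inch '[[0,0,1,0,0,0],[0,0,0,0,0,0],[0,0,0,0,0,0]]'
python3 - <<'E'
from h import *
rs()
s=r.snapshot("scene");cv2.imwrite("pics/c11.png",cv2.resize(s["img"][190:310,270:430,::-1],(800,600),interpolation=cv2.INTER_CUBIC))
for x in(-32,-36,-41):print(x,((proj(s,x,-51,156)-[270,190])*5).round(0))
E
```

```text
clock: 11.65
tool_pos: [0.4886, -0.2251, 0.1407]
eef_rot: [-0.553, -0.44, 0.44, 0.554]
contact_force: [1.6, 0.4, -0.1]
opening: 0.007
clock: 11.9
tool_pos: [0.4879, -0.2248, 0.1407]
eef_rot: [0.554, 0.44, -0.44, -0.554]
contact_force: [1.5, 0.6, -0.3]
opening: 0.004
t 11.9 roller xyz mm [-16.8 -51.2] 140.7 toolx ang err -0.0 down [ 0.  0. -1.] q [ 0.49  0.73 -0.24  1.92  0.32  0.53  1.37] F [ 1.5  0.6 -0.3] 0.0
-32 [287. 356.]
-36 [276. 361.]
-41 [262. 366.]
```

View pics/c11.png

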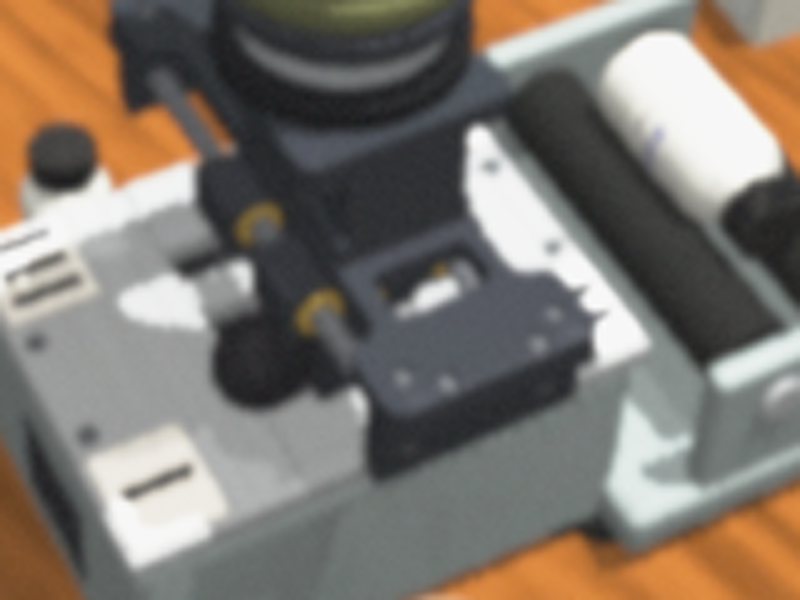

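```bash
python3 -m inch '[[0,0,1,0,0,0],[0,0,0.5,0,0,0],[0,0,0,0,0,0],[0,0,0,0,0,0]]'
python3 - <<'E'
from h import *
rs()
E
```

```text
clock: 12.28
tool_pos: [0.487, -0.2245, 0.1408]
eef_rot: [0.554, 0.44, -0.44, -0.553]
contact_force: [3.2, 0.2, -2.0]
opening: 0.007
t 12.28 roller xyz mm [-17.7 -51. ] 140.8 toolx ang err -0.0 down [ 0.001  0.    -1.   ] q [ 0.49  0.73 -0.24  1.92  0.32  0.53  1.37] F [ 3.2  0.2 -2. ] 0.01
```

Force is rising and motion is lagging, so the lever is at its stop. Backing off (+x, then up).

```bash
python3 -m inch '[[0,0,-5,0,0,0],[0,0,-10,0,0,0],[0,0,-15,0,0,0],[0,0,0,0,0,0],[0,-30,0,0,0,0],[0,-35,0,0,0,0],[0,-35,0,0,0,0],[35,-20,0,0,0,0],[40,0,0,0,0,0],[40,0,0,0,0,0],[40,0,0,0,0,0],[0,0,0,0,0,0]]';python3 -m inch '[[0,0,0,0,0,0],[0,0,0,0,0,0],[0,0,0,0,0,0],[0,0,0,0,0,0]]'
python3 - <<'E'
from h import *
rs()
a=r.snapshot("scene");b=r.snapshot("side")
cv2.imwrite("pics/c12.png",cv2.resize(a["img"][190:350,250:410,::-1],(600,600),interpolation=cv2.INTER_CUBIC))
cv2.imwrite("pics/s12.png",cv2.resize(b["img"][205:325,205:365,::-1],(800,600),interpolation=cv2.INTER_CUBIC))
E
```

```text
clock: 13.28
tool_pos: [0.5513, -0.0692, 0.2612]
eef_rot: [-0.549, -0.445, 0.442, 0.552]
contact_force: [0.5, 1.1, 0.2]
opening: 0.007
clock: 13.62
tool_pos: [0.5498, -0.0825, 0.2605]
eef_rot: [0.554, 0.438, -0.44, -0.554]
contact_force: [-0.9, -0.3, 1.0]
opening: 0.012
t 13.62 roller xyz mm [ 11.4 101.5] 260.5 toolx ang err -0.004 down [-0.001 -0.001 -1.   ] q [ 0.25  0.58 -0.31  1.75  0.22  0.85  1.18] F [-0.9 -0.3  1. ] 0.01
```

View pics/c12.png

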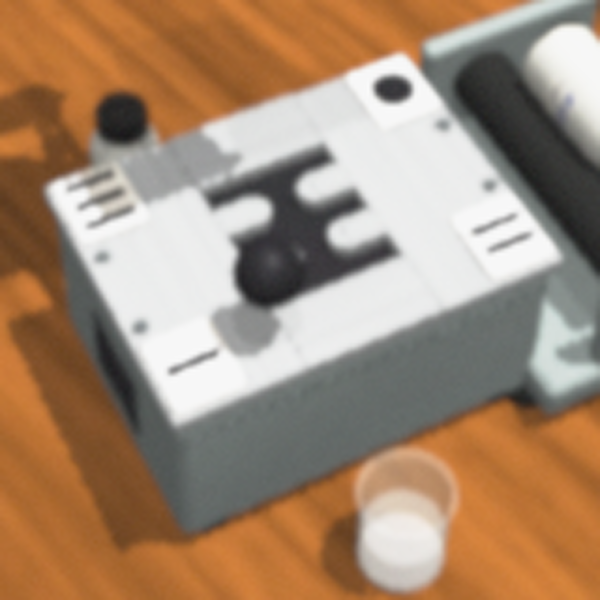

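View pics/s12.png

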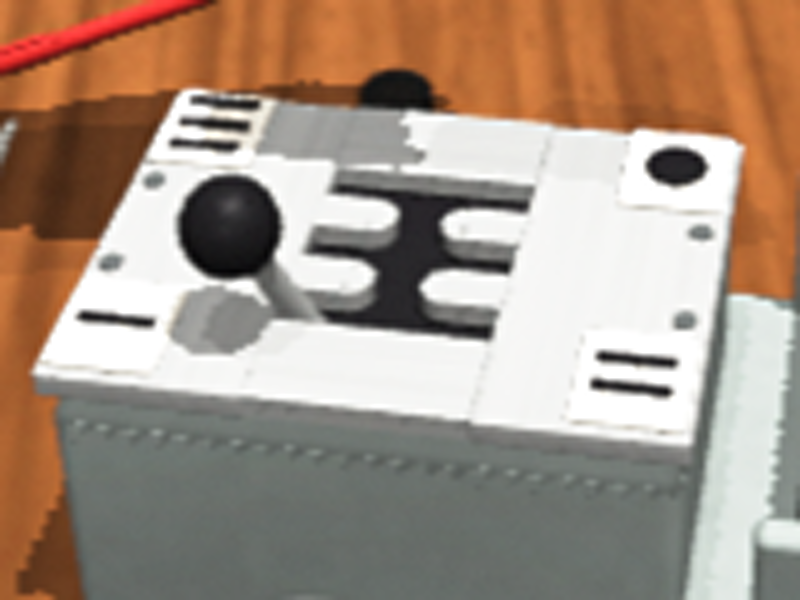

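Knob at scene crop (270,272) and side crop (230,226). I'll triangulate it against the tag before handing in.

Run:
```python
from h import *
a=r.snapshot("scene");b=r.snapshot("side")
k=tri(P(a),P(b),np.array([270,272])/3.75+[250,190]-.4,np.array([230,226])/5+[205,205]-.4)
t=tri(P(a),P(b),np.array([193,361])/3.75+[250,190]-.4,np.array([116,319])/5+[205,205]-.4)
print(k,"roller",((k[:2]-C)@RM*1000).round(1),"dist tag meas",np.hypot(*(k-t)[:2]),"dist model",np.hypot(*((k[:2]-C)@RM-[-.08,-.052])))
```

```text
[ 0.4646702  -0.2168002   0.15664171] roller [-41.2 -48.6] dist tag meas 0.038894195903425896 dist model 0.0389112944850867
```

```bash
python3 -c "
from h import *
rs(); r.finish_job()"
```

```text
t 13.82 roller xyz mm [ 11.6 102.8] 260.6 toolx ang err -0.002 down [-0. -0. -1.] q [ 0.25  0.58 -0.31  1.75  0.22  0.85  1.18] F [0.1 0.4 0. ] 0.01
the job is handed in; nothing more can be done
```

The lever is home in the near-right slot, beside the single-bar tag, and I handed the job in at about 13.8 s. The hand-in gave no verdict. I pushed the knob with the outside of the closed fingers only: forward to neutral, right along the cross channel, then back to the stop.

- **Knob position:** triangulated at roller (-41, -49) mm, 39 mm from the tag by both of my estimates. The "fully home" distance is 39 mm and the limit is 47 mm.
- **Force:** the highest reading I saw while pushing was about 4 N, at the stop.
- **Bystanders:** the sample bottle and beaker look unmoved in the scene-camera pictures. I checked them by eye, not by measurement.
- **Gripper:** raised clear of everything, with the wrist force near zero.
- **Disagreements:** during setup, the triangulated height of the partly hidden three-bar tag came out about 4 mm off the other three. The tag positions fitted the roller pose to within 3 mm.

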